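# Change a welding-gas manifold over to the other line

## Robot

A 6-joint arm with a two-finger parallel gripper is mounted at the origin on the work surface. World frame = base frame: x ahead of the robot, y to its left, z up, the work surface at z = 0. Lengths are in m, angles in rad, forces in N, time in s.
With the tool pointing down it reaches from about 0.35 to 0.775 m from the base axis. Payload 5.5 kg.
Tool frame: the origin (TCP) lies at the very end of the fingers, on their centre line; the grasp point (between the pads) lies 19 mm behind it; z points along the fingers, y is the direction in which the jaws open and shut (so a half turn about z gives the same grasp; the last joint's range is limited). The gripper opens to 85 mm and grips with 20 to 120 N. Pads are 22 mm wide; open, the fingers measure 114 mm over their backs; the gripper's body (76 mm by 85 mm) begins 54 mm behind the grasp point. The pads swing forward as they close: fully open they stand 13 mm farther back than shut.
Start: joints at [-1.318, 0.313, 0.046, 1.304, 0, 1.431], TCP at [0.22, -0.531, 0.231] pointing down, gripper open.
Joint ranges: [-2.76, 2.76], [-0.86, 1.69], [-1.03, 1.26], [-2.2, 2.34], [-1.47, 1.5], [-3.14, 3.14]. Speed limits (rad/s): [2.57, 2.57, 3.14, 3.14, 3.14, 3.14].

## Interface

Orientations are given as a unit quaternion [w, x, y, z].
In Python, from workcell import get_state, read_camera, hand_in, find_in, silhouettes gives the robot as it stands. The module is installed in compiled form; this text tells all that it offers.
- The arm moves only by the tool send_rows, never from a script. Its argument "deltas" is a list that holds one entry, the list of rows, each a list of 6 numbers: the shift along the world's x, y, z in cm, then the turn, a rotation vector about the world's x, y, z in degrees. In form: [[[dx, dy, dz, wx, wy, wz], ...]]. A call has 1 to 12 rows; each row is the pose to reach, as a shift and turn from the pose commanded when the call began; what a row does not reach only later rows make up. A row lasts 1/10 s, in which the tool goes at most 50 mm and 8.59 degrees, less where a joint would pass 70% of its speed; a pose out of reach is approached as far as the arm can. A call with a gripper value outside its range is refused whole. "jaw" is the opening, from -1 (shut) to 1 (fully open), so that 0 is half open, set as the call begins (left out, the last holds). The fingers move at their own pace and stop on an object; "force" is the grip in N (left out, the last holds). Time passes only in rows, so rows that repeat a pose let the fingers close. It gives the time, the measured TCP pose, the force and the opening at its end, in the units of the state.
- get_state(): the state, without advancing time (a new reading comes with each control period).
- read_camera(name): name is "side" or "top" or "wrist"; returns a dict with "img" (400x640x3 uint8, red, green, blue), "z_map" (400x640 float32, m along the optical axis (not along the pixel's ray), 0 where there is no reading), "vfov" (degrees; the focal length in pixels is half the picture's height over the tangent of half this angle, whatever the lens; pixels are square), "cx", "cy" (the principal point, pixels), "R" (3x3) and "t" (3): a world point X has camera coordinates R X + t; the wrist camera has in their place "hand_eye" (4x4, takes a point from camera to tool coordinates, whose origin is the TCP and whose axes are the flange's). Camera axes: x right, y down, z forward; pixel columns grow to the right and rows downward; lengths in m; the calibration is good to about 2 mm. A picture is of the moment at which its call begins: read the wrist's pose just before it.
- hand_in(): hands the job in, once; it reports no verdict.
Trained networks look in a picture, given as the dict that the camera call returned (one of the last four; its "shot" number tells which), for a name from the list of things; names that differ only in an ending like _2 or _b are one class to them, and where a whole thing is asked for, a point or a joint stands for the part that bears it (a point fixed in the world has none). Each returns a list of dicts, best first, with "conf" (0 to 1); they miss things now and then, are a little off and sometimes report something else, mostly with a low value. They report only what shows in the picture. A call takes as long as a camera call.
- find_in(picture, thing): "box" ([centre column, centre row, width, height] in pixels, round what is visible of it).
- silhouettes(picture, thing): "mask" (400x640 bool, what is visible of it) and "box" ([centre column, centre row, width, height] in pixels, round what is visible of it).
The state is a dict: "clock": time; "joint_pos": joint angles; "qvel": joint speeds; "tau": joint torques, N m; "tcp_pos": TCP position; "orientation": TCP orientation; "wrist_force": force on the tool from outside, world axes, zero at the start; "ft_torque": the same for the moment, N m; "finger_gap": finger opening in m.
Only numpy, scipy, OpenCV 4.12 (cv2) and the standard library are available. Lean on these libraries where they do the work, as an engineer would, in place of code of your own. Each camera call takes 0.05 s, during which the arm holds its last target.

## Task

The gas line in use on the manifold is empty: first shut its valve by swinging the handle that lies along its pipe clockwise until it is across the pipe and runs against its stop, then open the other valve by swinging its handle counterclockwise until it lies along its pipe and runs against its stop. Feel for each stop, and there hold the handle home with a firm steady push of about 12 N at the middle of the grip for a second, but never force it (not over 20 N) or the seat is ruined. Never have both valves open at once, leave the handles there and do not disturb the things lying around.

Things in the scene. Friction and masses are not known exactly. Their poses are not given: they have to be found in the camera images.
- manifold: gas manifold fixed to the bench: steel plate 270 (x) by 360 (y) by 8 mm, two steel gas lines along x at y = -110 and +110 mm, into a header pipe along y at x = +90 mm. Each line has a brass ball valve at x = -30 mm with a round bonnet 34 mm across, 86 mm high, a stem and a lever on top; all else is under 70 mm high. Origin under the plate's centre, on the bench; z up.
- grip_a (a point): black grip of the lever handle of the valve that is open at the start (handle along its line). Point: mid-section of the grip, 100 mm from the turning axis, 106 mm above the bench. Grip: plastic bar 85 mm long (55 to 140 mm from the axis), 20 mm wide, 18 mm high (97 to 115 mm above the bench). x along the lever from the axis to its free end, z up. Turning takes 0.35 N m (3.5 N here); it stays where left.
- axis_a (a point): on the vertical turning axis of the lever of the valve that is open at the start, 106 mm above the bench; axes as its grip. Lever turns 90 degrees between hard stops: clockwise from above to shut (points to manifold -y), counterclockwise to open (points to manifold +x). A valve's stops may both sit up to 6 degrees off true, same way: not seen, only felt.
- stop_a (a joint): give of the stops of the valve open at the start (no shape): how far, in rad, pressing the handle against a stop winds it up; springy, 40 N m/rad. 0 unpressed, positive: pressed counterclockwise on the open stop, negative: clockwise on the shut stop. 12 N at 100 mm gives 0.03; mere turning under 0.01. Firmly home: 0.015 to 0.075 (0.6 to 3 N m); more ruins it.
- grip_b (a point): black grip of the lever handle of the valve that is shut at the start (handle across its line). Point: mid-section of the grip, 100 mm from the turning axis, 106 mm above the bench. Grip: plastic bar 85 mm long (55 to 140 mm from the axis), 20 mm wide, 18 mm high (97 to 115 mm above the bench). x along the lever from the axis to its free end, z up. Turning takes 0.35 N m (3.5 N here); it stays where left.
- axis_b (a point): on the vertical turning axis of the lever of the valve that is shut at the start, 106 mm above the bench; axes as its grip. Lever turns 90 degrees between hard stops: clockwise from above to shut (points to manifold -y), counterclockwise to open (points to manifold +x). A valve's stops may both sit up to 6 degrees off true, same way: not seen, only felt.
- stop_b (a joint): give of the stops of the valve shut at the start (no shape): how far, in rad, pressing the handle against a stop winds it up; springy, 40 N m/rad. 0 unpressed, positive: pressed counterclockwise on the open stop, negative: clockwise on the shut stop. 12 N at 100 mm gives 0.03; mere turning under 0.01. Firmly home: 0.015 to 0.075 (0.6 to 3 N m); more ruins it.
- flange: a loose steel pipe flange lying flat, 104 mm across, 42 mm high; origin under its centre. A bystander, not to be moved
- bottle: a loose white plastic bottle, 60 mm across, 130 mm high, standing; origin under its centre. A bystander, not to be moved
- wrench: a loose steel wrench about 190 mm long lying flat; x along it. A bystander, not to be moved

How it is judged:
By the outcome, as a careful person would: the job done as asked, in the order asked, and still so for the second after the job is handed in, with the robot touching nothing.
It also fails if it takes over 67 s, if anything falls off the work surface, if the arm or the gripper's body presses on something with over 40 N, if the wrist force passes 120 N, or if a joint passes its speed limit or range.

## Working session

There is one attempt and no reset: what is moved stays moved. The work goes in short steps, Python scripts to look and compute and a tool call to move; the robot and the scene stay as the last step left them, time stands still between calls to the robot, and variables do not carry over. Pictures are saved under pics/ and viewed, and the job is handed in when it is done.

Besides the shell and the picture viewer there is one more tool, called as name([rows], argument=value, ...), one row to a line, values as JSON. send_rows: Moves the arm, as the interface text tells. Its arguments: {"type":"object","properties":{"deltas":{"type":"array","items":{"type":"array","items":{"type":"array","items":{"type":"number"}}}},"jaw":{"type":"number"},"force":{"type":"number"}},"required":["deltas"]}

```bash
mkdir -p pics
cat > h.py <<'E'
import numpy as np, cv2
from workcell import *
def save(p,n): cv2.imwrite('pics/'+n+'.png', cv2.cvtColor(p['img'],cv2.COLOR_RGB2BGR))
def f(p): return 200/np.tan(np.radians(p['vfov'])/2)
def unproj(p,u,v,z=None):
    if z is None: z=p['z_map'][v,u]
    F=f(p); c=np.stack([(np.asarray(u)-p['cx'])/F*z,(np.asarray(v)-p['cy'])/F*z,z],-1)
    return (c-p['t'])@p['R']
def cloud(p):
    v,u=np.mgrid[0:400,0:640]; P=unproj(p,u,v,p['z_map']); P[p['z_map']==0]=np.nan; return P
E
python3 - <<'E'
from h import *
s=get_state(); print({k:np.round(v,3) for k,v in s.items()})
for n in ['top','side']:
    p=read_camera(n); save(p,n+'0'); print(n,p['vfov'],p['cx'],p['cy'],p['R'].round(3),p['t'].round(3),p['img'].shape)
    for t in ['manifold','grip_a','flange','bottle','wrench']:
        print(t,[(r['conf'],np.round(r['box'])) for r in find_in(p,t)])
    np.save('pics/'+n+'.npy',cloud(p))
E
```

```text
{'clock': np.float64(0.0), 'joint_pos': array([-1.318,  0.314,  0.045,  1.304,  0.   ,  1.431]), 'qvel': array([-0.   ,  0.001,  0.001, -0.002, -0.   , -0.001]), 'tau': array([-0.0000e+00, -4.8062e+01,  2.9854e+01,  1.9000e-02, -0.0000e+00,
        0.0000e+00]), 'tcp_pos': array([ 0.22 , -0.531,  0.23 ]), 'orientation': array([-0.001,  0.981,  0.195, -0.   ]), 'wrist_force': array([-0.074,  0.048,  0.452]), 'ft_torque': array([ 0.053, -0.005, -0.007]), 'finger_gap': np.float64(0.085)}
top 47.90104436692663 321.1272628605937 207.51127432626515 [[ 0.008 -1.     0.01 ]
 [-1.    -0.008 -0.025]
 [ 0.025 -0.01  -1.   ]] [0.05  0.543 1.419] (400, 640, 3)
manifold [(0.78, array([347., 219., 117.,  92.])), (0.58, array([252., 230.,  31.,  33.]))]
grip_a [(0.6, array([316., 212.,  16.,  43.])), (0.56, array([406., 230.,  52.,  14.]))]
flange [(0.9, array([251., 230.,  37.,  35.]))]
bottle [(0.85, array([221., 189.,  26.,  18.])), (0.33, array([345., 219., 114.,  97.]))]
wrench [(0.61, array([458., 203.,  18.,  56.]))]
side 47.3102063036369 323.7940011198524 203.92343949420112 [[-0.999 -0.038 -0.   ]
 [-0.019  0.494 -0.869]
 [ 0.033 -0.869 -0.494]] [0.556 0.082 1.597] (400, 640, 3)
manifold [(0.87, array([342., 217.,  85.,  64.]))]
grip_a [(0.82, array([332., 207.,  44.,  12.]))]
flange [(0.86, array([352., 270.,  32.,  26.]))]
bottle [(0.68, array([306., 273.,  24.,  48.]))]
wrench [(0.62, array([324., 175.,  46.,   9.])), (0.53, array([330., 209.,  45.,  12.]))]
```

Run:
```python
import cv2
a=cv2.imread('pics/top0.png')[130:300,190:510]; cv2.imwrite('pics/top0c.png',cv2.resize(a,None,fx=2.5,fy=2.5,interpolation=2))
a=cv2.imread('pics/side0.png')[130:330,220:480]; cv2.imwrite('pics/side0c.png',cv2.resize(a,None,fx=3,fy=3,interpolation=2))
```

```text
(no output)
```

View pics/top0c.png

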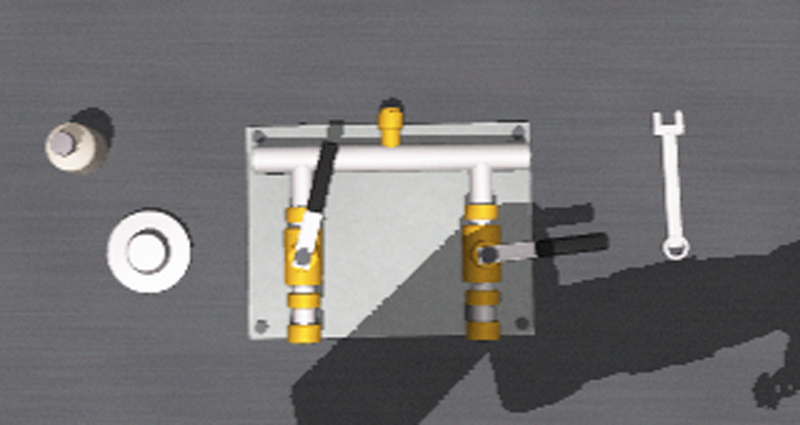

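View pics/side0c.png

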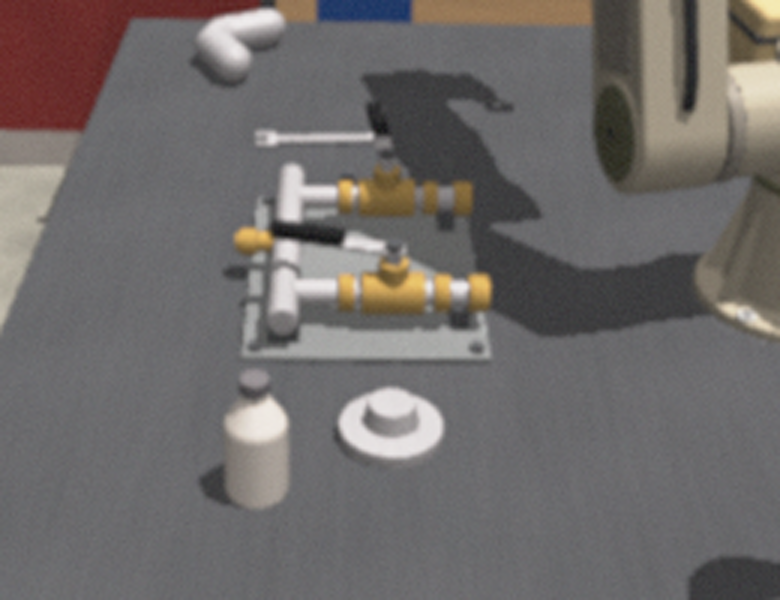

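The top view shows valve a at left (stem at crop 303,257; handle pointing up/+x and leaning right) and valve b at right (stem at 488,256; handle pointing right/-y). The flange and bottle are to the left (+y) and the wrench is to the right. Next I'll measure these.

Run:
```python
from h import *
for n in ['top','side']:
    p=read_camera(n); P=cloud(p); img=p['img'].astype(int)
    z=P[...,2]; dark=img.max(-1)<75
    x,y=P[...,0],P[...,1]
    m=(z>0.088)&(z<0.125)&(x>.3)&(x<.75)&(y<.25)&(y>-.35)
    m=m.astype(np.uint8); k,l,st,c=cv2.connectedComponentsWithStats(m)
    for i in range(1,k):
        if st[i,4]<30: continue
        Q=P[l==i]; d=dark[l==i]
        print(n,'comp',st[i],'z',np.nanmedian(Q[:,2]).round(3))
        for nm,q in (('all',Q),('dark',Q[d])):
            if len(q)<10: continue
            cc=q[:,:2].mean(0); u,s,vt=np.linalg.svd(q[:,:2]-cc,full_matrices=False); t=(q[:,:2]-cc)@vt[0]
            print(nm,len(q),cc.round(4),'dir',vt[0].round(3),np.degrees(np.arctan2(vt[0,1],vt[0,0])).round(1),'ends',(cc+t.min()*vt[0]).round(4),(cc+t.max()*vt[0]).round(4),'z',np.median(q[:,2]).round(4))
    # plate
    for t in ['manifold','flange','bottle','wrench','grip_a']:
        for r in silhouettes(p,t)[:2]:
            mm=r['mask']; Q=P[mm]; Q=Q[~np.isnan(Q[:,0])]
            print(n,t,r['conf'],mm.sum(),Q.min(0).round(3),Q.max(0).round(3),np.median(Q,0).round(3))
            if t=='manifold':
                q=Q[(Q[:,2]<0.015)&(Q[:,2]>0.0)]; rect=cv2.minAreaRect((q[:,:2]*1000).astype(np.float32)); print('plate',rect)
            if t=='grip_a':
                cc=Q.mean(0);print(cc)
```

```text
top comp [306 186  20  52 350] z 0.111
all 350 [0.5268 0.0703] dir [-0.973  0.231] 166.6 ends [0.6014 0.0526] [0.453  0.0879] z 0.1109
dark 174 [0.5603 0.0634] dir [-0.974  0.225] 167.0 ends [0.6017 0.0538] [0.5204 0.0726] z 0.1136
top comp [380 223  54  14 363] z 0.111
all 363 [ 0.4789 -0.197 ] dir [-0.128  0.992] 97.3 ends [ 0.4888 -0.2733] [ 0.4692 -0.1215] z 0.1107
dark 229 [ 0.4817 -0.2177] dir [ 0.128 -0.992] -82.7 ends [ 0.4699 -0.1266] [ 0.4886 -0.2713] z 0.1127
top manifold 0.58 9392 [ 0.353 -0.208 -0.007] [0.651 0.157 0.118] [ 0.5   -0.025  0.009]
plate ((496.5645446777344, -25.993026733398438), (280.868896484375, 363.9737243652344), 1.1736469268798828)
top flange 0.84 842 [ 0.422  0.227 -0.003] [0.52  0.328 0.049] [0.47  0.276 0.018]
top flange 0.48 354 [0.453 0.044 0.01 ] [0.61  0.093 0.122] [0.529 0.07  0.111]
top bottle 0.59 366 [0.567 0.334 0.007] [0.624 0.392 0.136] [0.593 0.354 0.09 ]
top wrench 0.77 424 [ 0.462 -0.402 -0.008] [ 0.653 -0.359  0.016] [ 0.563 -0.383  0.006]
top grip_a 0.78 355 [ 0.463 -0.283  0.   ] [ 0.497 -0.123  0.119] [ 0.479 -0.199  0.111]
[ 0.479
[... 676 characters left out ...]
165 0.117] [0.496 0.073 0.011]
plate ((499.34149169921875, -70.75074768066406), (277.4032287597656, 466.9266052246094), 1.2394977807998657)
side manifold 0.58 692 [0.419 0.24  0.001] [0.518 0.336 0.047] [0.468 0.301 0.018]
plate ((469.4693908691406, 290.0003662109375), (97.2100601196289, 90.3493881225586), 5.75026273727417)
side flange 0.81 711 [ 0.419  0.236 -0.001] [0.518 0.336 0.047] [0.468 0.301 0.018]
side bottle 0.82 794 [ 0.566  0.355 -0.001] [0.625 0.401 0.133] [0.594 0.387 0.069]
side bottle 0.5 116 [ 0.455 -0.406 -0.003] [ 0.495 -0.119  0.12 ] [ 0.48  -0.188  0.11 ]
side grip_a 0.5 236 [ 0.458 -0.096  0.008] [0.6   0.098 0.119] [0.538 0.074 0.108]
[0.53524783 0.07326497 0.10730096]
```

send_rows([
  [[3,5,1,0,0,8],[6,10,1,0,0,16],[9,15,1,0,0,24],[12,20,1,0,0,32],[15,26,1,0,0,40],[18,31,1,0,0,48],[20,36,1,0,0,56],[22,40,1,0,0,64],[24,44,1,0,0,72],[26,48,1,0,0,80],[28,52,1,0,0,88],[30,55,1,0,0,96]],
], jaw=-1, force=80)

```text
clock: 2.4
tcp_pos: [0.5068, -0.0031, 0.2417]
orientation: [0.0, 0.509, 0.861, 0.0]
wrist_force: [0.7, -0.7, -0.3]
finger_gap: 0.0001
```

send_rows([
  [[1,2,0,0,0,8],[2,4,0,0,0,16],[3,6,0,0,0,24],[4,8,0,0,0,32],[5,10,0,0,0,40],[6,11,0,0,0,48],[6.2,11.5,0,0,0,56],[6.3,11.5,0,0,0,64],[6.4,11.5,0,0,0,72],[6.5,11.5,0,0,0,80],[6.5,11.5,0,0,0,88],[6.5,11.5,0,0,0,96]],
])

```text
clock: 3.6
tcp_pos: [0.5714, 0.1098, 0.2412]
orientation: [-0.0, -0.299, 0.954, 0.0]
wrist_force: [-0.4, -0.2, -0.3]
finger_gap: 0.0001
```

send_rows([
  [[0,0,0,0,0,8],[0,0,-1,0,0,16],[0,0,-4,0,0,24],[0,0,-8,0,0,32],[0,0,-11,0,0,40],[0,0,-12,0,0,42],[0,0,-12,0,0,42]],
])

```text
clock: 4.3
tcp_pos: [0.5696, 0.1097, 0.119]
orientation: [-0.002, -0.619, 0.785, 0.001]
wrist_force: [-0.6, -0.0, 0.4]
finger_gap: 0.0001
```

Run:
```python
from h import *
s=get_state(); print({k:np.round(v,3) for k,v in s.items()})
p=read_camera('wrist'); save(p,'w1')
p=read_camera('top'); save(p,'t1')
cv2.imwrite('pics/t1.png',cv2.resize(cv2.imread('pics/t1.png')[130:300,190:510],None,fx=2.5,fy=2.5))
```

```text
{'clock': np.float64(4.3), 'joint_pos': array([ 0.052,  0.382, -0.136,  1.057,  0.   , -1.283]), 'qvel': array([ 0.   , -0.029,  0.052,  0.03 , -0.   ,  0.035]), 'tau': array([-3.2000e-02, -4.9197e+01,  2.7401e+01, -3.7400e-01,  0.0000e+00,
       -2.8800e-01]), 'tcp_pos': array([0.57 , 0.11 , 0.119]), 'orientation': array([-0.002, -0.619,  0.785,  0.001]), 'wrist_force': array([-0.631, -0.048,  0.376]), 'ft_torque': array([ 0.005,  0.018, -0.003]), 'finger_gap': np.float64(0.0)}
```

View pics/w1.png

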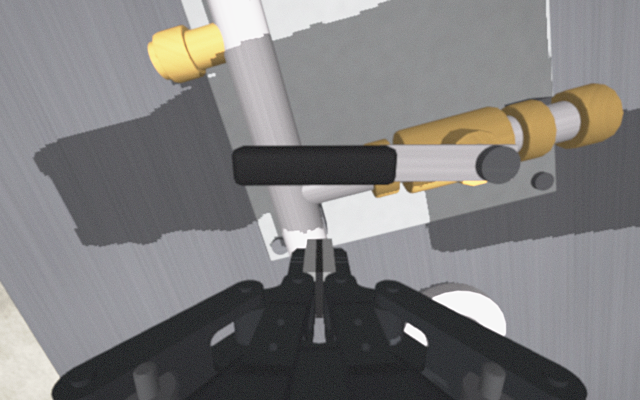

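View pics/t1.png

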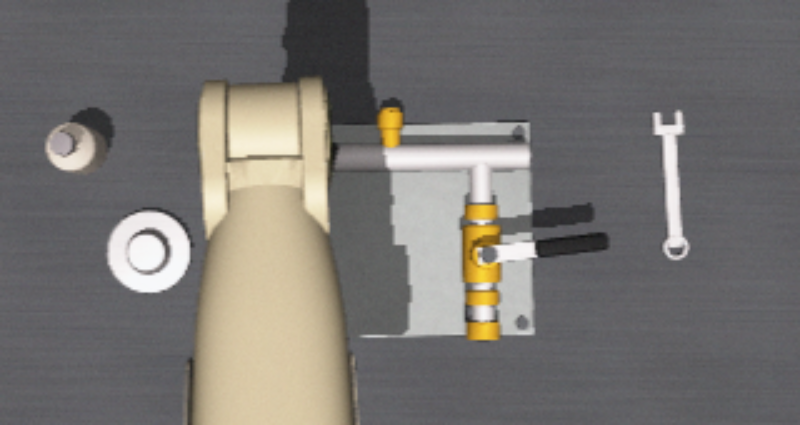

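The wrist view shows the handle level in the image (black grip at columns 235–395, stem at 498,164) and the shut fingers at column 320, in the middle of the grip. I'll refine the axis from this view.

```bash
cat >> h.py <<'E'
from scipy.spatial.transform import Rotation as Ro
def wcloud():
    s=get_state(); p=read_camera('wrist'); q=s['orientation']; R=Ro.from_quat([q[1],q[2],q[3],q[0]]).as_matrix()
    v,u=np.mgrid[0:400,0:640]; F=f(p); z=p['z_map']
    c=np.stack([(u-p['cx'])/F*z,(v-p['cy'])/F*z,z],-1).reshape(-1,3)
    H=p['hand_eye']; t=c@H[:3,:3].T+H[:3,3]; W=(t@R.T+s['tcp_pos']).reshape(400,640,3); W[z==0]=np.nan
    return p,W,s
E
python3 - <<'E'
from h import *
p,W,s=wcloud(); print(p['hand_eye'].round(3))
for u,v in [(498,164),(240,165),(390,165),(316,165),(316,148),(316,184)]:
    print(u,v,np.nanmedian(W[v-1:v+2,u-1:u+2].reshape(-1,3),0).round(4))
print(s['tcp_pos'])
E
```

```text
[[ 0.    -0.959 -0.283  0.073]
 [ 1.    -0.     0.     0.001]
 [-0.    -0.283  0.959 -0.143]
 [ 0.     0.     0.     1.   ]]
498 164 [0.4677 0.0861 0.11  ]
240 165 [0.5996 0.0541 0.1141]
390 165 [0.5244 0.072  0.1151]
316 165 [0.5613 0.063  0.1153]
316 148 [0.5593 0.0549 0.1138]
316 184 [0.5673 0.0856 0.0587]
[0.57162721 0.10978459 0.12172126]
```

send_rows([
  [[0,0,-1.2,0,0,0],[0,0,-2.2,0,0,0],[-0.1,-0.5,-2.2,0,0,0],[-0.2,-1.0,-2.2,0,0,0],[-0.3,-1.5,-2.2,0,0,0],[-0.4,-2.0,-2.2,0,0,0],[-0.4,-2.0,-2.2,0,0,0]],
])

```text
clock: 5.15
tcp_pos: [0.5675, 0.0889, 0.0997]
orientation: [0.0, -0.619, 0.786, -0.0]
wrist_force: [0.3, -0.5, -0.2]
finger_gap: -0.0001
```

```bash
cat > arc.py <<'E'
import numpy as np,sys
def arc(ax,ay,side,angs,tcp,yaw0):
    for th in angs:
        r=np.radians(th); u=np.array([np.cos(r),np.sin(r)]); n=np.array([-u[1],u[0]])*side
        P=np.array([ax,ay])+.1*u+.021*n
        print(th,((P-tcp)*100).round(2), round(th+ (270 if side>0 else 270)-yaw0,1))
E
python3 -c "
from arc import *
arc(.467,.087,1,[-14,-18,-22,-26,-30,-34,-39,-44,-49,-54,-59,-64],np.array([.5675,.0889]),256.4)"
```

```text
-14 [ 0.16 -0.57] -0.4
-18 [ 0.11 -1.28] -4.4
-22 [ 0.01 -1.99] -8.4
-26 [-0.14 -2.69] -12.4
-30 [-0.34 -3.37] -16.4
-34 [-0.59 -4.04] -20.4
-39 [-0.96 -4.85] -25.4
-44 [-1.4  -5.63] -30.4
-49 [-1.9  -6.36] -35.4
-54 [-2.47 -7.05] -40.4
-59 [-3.1  -7.68] -45.4
-64 [-3.78 -8.26] -50.4
```

send_rows([
  [[0.1,-0.6,0,0,0,0],[0.1,-1.3,0,0,0,-4],[0,-2,0,0,0,-8],[-0.1,-2.7,0,0,0,-12],[-0.3,-3.4,0,0,0,-16],[-0.6,-4.0,0,0,0,-20]],
])

```text
clock: 5.75
tcp_pos: [0.5622, 0.0502, 0.0996]
orientation: [0.001, -0.472, 0.881, 0.0]
wrist_force: [2.3, 2.0, -2.4]
finger_gap: 0.0001
```

send_rows([
  [[-0.4,-0.8,0,0,0,-5],[-0.8,-1.6,0,0,0,-10],[-1.3,-2.3,0,0,0,-15],[-1.9,-3.0,0,0,0,-20],[-2.5,-3.7,0,0,0,-25],[-3.2,-4.2,0,0,0,-30]],
])

```text
clock: 6.35
tcp_pos: [0.5311, 0.0073, 0.0998]
orientation: [0.002, -0.228, 0.974, -0.0]
wrist_force: [5.0, -0.4, -2.5]
finger_gap: -0.0
```

Run:
```python
from h import *
from arc import *
p,W,s=wcloud(); save(p,'w2'); q=s['orientation']; yaw=np.degrees(2*np.arctan2(q[2],q[1]))%360; print(yaw,s['tcp_pos'],s['wrist_force'],s['ft_torque'])
arc(.467,.087,1,[-64,-68,-72,-76,-80,-82,-84,-86,-88,-90,-92,-94,-96],s['tcp_pos'][:2],yaw)
```

```text
206.30794772469835 [0.53107215 0.00729781 0.09978714] [ 5.03732869 -0.36737932 -2.52051136] [ 0.06569056 -0.91337516 -0.00360489]
-64 [-0.14 -0.1 ] -0.3
-68 [-0.71 -0.51] -4.3
-72 [-1.32 -0.89] -8.3
-76 [-1.95 -1.22] -12.3
-80 [-2.6  -1.51] -16.3
-82 [-2.94 -1.64] -18.3
-84 [-3.27 -1.76] -20.3
-86 [-3.61 -1.86] -22.3
-88 [-3.96 -1.95] -24.3
-90 [-4.31 -2.03] -26.3
-92 [-4.66 -2.1 ] -28.3
-94 [-5.01 -2.15] -30.3
-96 [-5.36 -2.19] -32.3
```

View pics/w2.png

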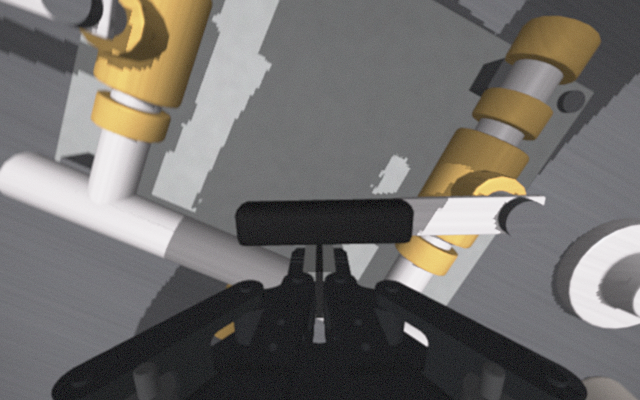

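send_rows([
  [[-0.6,-0.4,0,0,0,-4],[-1.2,-0.8,0,0,0,-8],[-1.8,-1.1,0,0,0,-12],[-2.4,-1.4,0,0,0,-15]],
])

```text
clock: 6.8
tcp_pos: [0.5072, -0.0068, 0.1]
orientation: [0.002, -0.1, 0.995, -0.0]
wrist_force: [4.2, -0.4, -0.7]
finger_gap: -0.0002
```

send_rows([
  [[-0.2,-0.05,0,0,0,-1],[-0.4,-0.1,0,0,0,-2],[-0.4,-0.1,0,0,0,-2]],
])

```text
clock: 7.1
tcp_pos: [0.5023, -0.0076, 0.0999]
orientation: [0.001, -0.083, 0.997, -0.0]
wrist_force: [4.3, -2.5, 0.7]
finger_gap: -0.0002
```

send_rows([
  [[-0.2,-0.05,0,0,0,-1],[-0.4,-0.1,0,0,0,-2],[-0.4,-0.1,0,0,0,-2]],
])

```text
clock: 7.4
tcp_pos: [0.4981, -0.0085, 0.0997]
orientation: [0.001, -0.066, 0.998, -0.0]
wrist_force: [4.4, -2.5, 0.8]
finger_gap: -0.0002
```

send_rows([
  [[-0.2,-0.05,0,0,0,-1],[-0.3,-0.1,0,0,0,-2],[-0.3,-0.1,0,0,0,-2]],
])

```text
clock: 7.7
tcp_pos: [0.4948, -0.0093, 0.0996]
orientation: [0.0, -0.048, 0.999, -0.0]
wrist_force: [4.6, -1.4, 0.9]
finger_gap: -0.0001
```

send_rows([
  [[-0.2,-0.05,0,0,0,-1],[-0.3,-0.05,0,0,0,-1.5],[-0.3,-0.05,0,0,0,-1.5]],
])

```text
clock: 8.0
tcp_pos: [0.4913, -0.0097, 0.0994]
orientation: [0.0, -0.035, 0.999, 0.0]
wrist_force: [3.5, -2.7, 1.2]
finger_gap: -0.0001
```

send_rows([
  [[-0.2,-0.05,0,0,0,-1],[-0.3,-0.05,0,0,0,-1.5],[-0.3,-0.05,0,0,0,-1.5]],
])

```text
clock: 8.3
tcp_pos: [0.4883, -0.0103, 0.0994]
orientation: [0.0, -0.022, 1.0, -0.0]
wrist_force: [4.4, -1.9, 1.1]
finger_gap: -0.0001
```

send_rows([
  [[-0.2,-0.0,0,0,0,-1],[-0.3,-0.0,0,0,0,-1.5],[-0.3,-0.0,0,0,0,-1.5]],
])

```text
clock: 8.6
tcp_pos: [0.4871, -0.0106, 0.0995]
orientation: [0.002, -0.009, 1.0, -0.0]
wrist_force: [9.5, -3.0, -2.5]
finger_gap: -0.0001
```

send_rows([
  [[-0.2,-0.0,0,0,0,-1],[-0.2,-0.0,0,0,0,-1],[-0.2,-0.0,0,0,0,-1]],
])

```text
clock: 8.9
tcp_pos: [0.4863, -0.0109, 0.0996]
orientation: [0.003, 0.0, 1.0, -0.0]
wrist_force: [12.4, -3.4, -6.0]
finger_gap: 0.0001
```

Stop felt: force rose from 4.4 to 12.4 N over about 2 mm. Holding there.

send_rows([
  [[0,0,0,0,0,0],[0,0,0,0,0,0],[0,0,0,0,0,0],[0,0,0,0,0,0],[0,0,0,0,0,0],[0,0,0,0,0,0]],
])

```text
clock: 9.5
tcp_pos: [0.4863, -0.0109, 0.0996]
orientation: [0.003, 0.0, 1.0, -0.0]
wrist_force: [11.4, -2.8, -5.2]
finger_gap: -0.0001
```

send_rows([
  [[0,0,0,0,0,0],[0,0,0,0,0,0],[0,0,0,0,0,0],[0,0,0,0,0,0],[0,0,0,0,0,0],[0,0,0,0,0,0],[0,0,0,0,0,0],[0,0,0,0,0,0]],
])

```text
clock: 10.3
tcp_pos: [0.4863, -0.0109, 0.0996]
orientation: [0.003, 0.0, 1.0, -0.0]
wrist_force: [12.4, -4.1, -6.2]
finger_gap: -0.0
```

Run:
```python
from h import *
p,W,s=wcloud(); save(p,'w3'); print(s['tcp_pos'],s['wrist_force'],s['ft_torque'],s['orientation'])
```

```text
[ 0.48630059 -0.01086835  0.09959921] [12.35787854 -4.11338221 -6.21866166] [-0.72811079 -2.43365221  0.02138601] [ 2.67099143e-03  1.03440849e-04  9.99996344e-01 -4.08191463e-04]
```

View pics/w3.png

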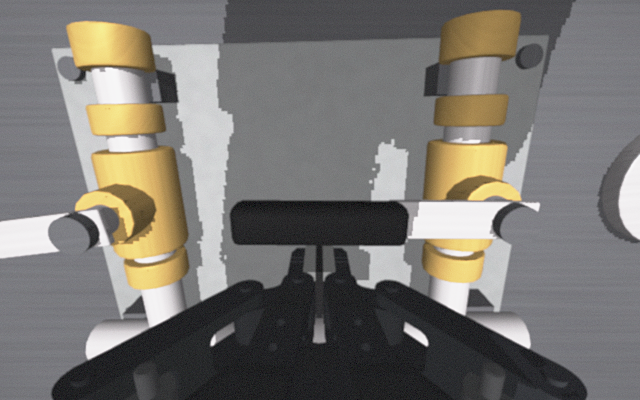

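send_rows([
  [[1,0,0,0,0,0],[3,0,0,0,0,0],[3,0,3,0,0,0],[3,0,6.5,0,0,0],[0,-3,7,0,0,2],[-2,-7,7,0,0,4],[-4,-11,7,0,0,6],[-5,-15,7,0,0,8],[-5,-19,7,0,0,8],[-5,-23,7,0,0,8],[-5,-23,5,0,0,8],[-5,-23,5,0,0,8]],
])

```text
clock: 11.55
tcp_pos: [0.4303, -0.2387, 0.1462]
orientation: [-0.003, -0.069, 0.998, 0.003]
wrist_force: [-0.7, 1.0, -1.3]
finger_gap: -0.0002
```

Run:
```python
from h import *
p,W,s=wcloud(); save(p,'w4'); print(s['tcp_pos'],s['wrist_force'],s['orientation'])
p=read_camera('top'); save(p,'t4')
cv2.imwrite('pics/t4.png',cv2.resize(cv2.imread('pics/t4.png')[130:300,190:510],None,fx=2.5,fy=2.5))
np.save('pics/W4.npy',W)
```

```text
[ 0.43025228 -0.23867241  0.1461978 ] [-0.71396336  0.96362979 -1.25788711] [-0.0030363  -0.0687339   0.99762476  0.00335713]
```

View pics/w4.png

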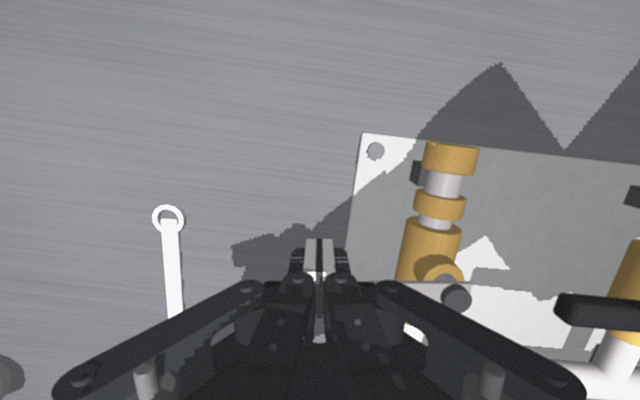

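View pics/t4.png

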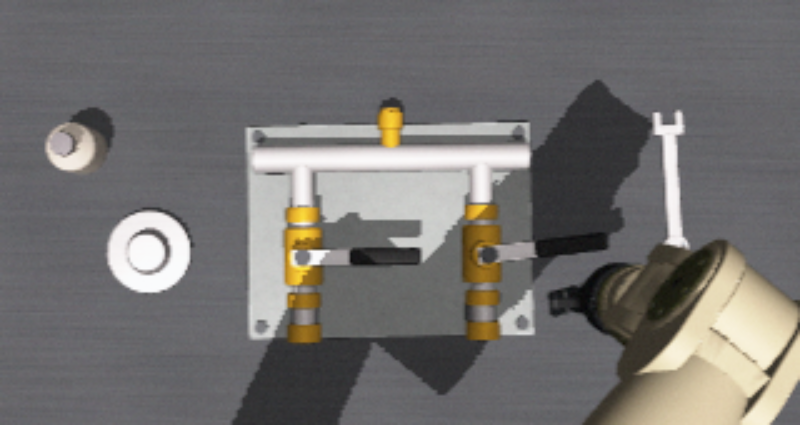

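Valve a's handle now points to -y and stays there. In the wrist view, stem b is at (455,297); I'll compute its axis.

Run:
```python
from h import *
from arc import *
W=np.load('pics/W4.npy')
for u,v in [(455,297),(450,294),(425,290)]: print(np.nanmedian(W[v-1:v+2,u-1:u+2].reshape(-1,3),0).round(4))
print('a grip',np.nanmedian(W[300:303,569:572].reshape(-1,3),0))
arc(.4705,-.1366,-1,[-84,-82],np.array([.4303,-.2387]),187.9)
```

```text
[ 0.4673 -0.1367  0.1103]
[ 0.4659 -0.1408  0.1101]
[ 0.4692 -0.1556  0.1027]
a grip [ 0.46007339 -0.05328261  0.10973865]
-84 [2.98 0.05] -1.9
-82 [3.33 0.02] 0.1
```

send_rows([
  [[0,0,-2,0,0,0],[0,0,-4,0,0,0],[0,0,-4.7,0,0,0],[0.8,0,-4.7,0,0,0],[1.6,0,-4.7,0,0,0],[2.2,0,-4.7,0,0,0],[2.2,0,-4.7,0,0,0]],
])

```text
clock: 12.35
tcp_pos: [0.4571, -0.2407, 0.1033]
orientation: [0.001, -0.07, 0.998, -0.001]
wrist_force: [0.9, -0.0, -0.3]
finger_gap: -0.0
```

Run:
```python
from h import *
from arc import *
p,W,s=wcloud(); save(p,'w5'); q=s['orientation']; yaw=np.degrees(2*np.arctan2(q[2],q[1]))%360; print(yaw,s['tcp_pos'],s['wrist_force'])
arc(.4695,-.1366,-1,[-82,-78,-74,-70,-66,-62,-58],s['tcp_pos'][:2],yaw)
```

```text
188.066687442578 [ 0.4571304  -0.2406779   0.10328344] [ 0.85604668 -0.03968991 -0.28937969]
-82 [0.55 0.21] -0.1
-78 [1.26 0.19] 3.9
-74 [1.97 0.22] 7.9
-70 [2.68 0.29] 11.9
-66 [3.39 0.42] 15.9
-62 [4.08 0.59] 19.9
-58 [4.76 0.81] 23.9
```

View pics/w5.png

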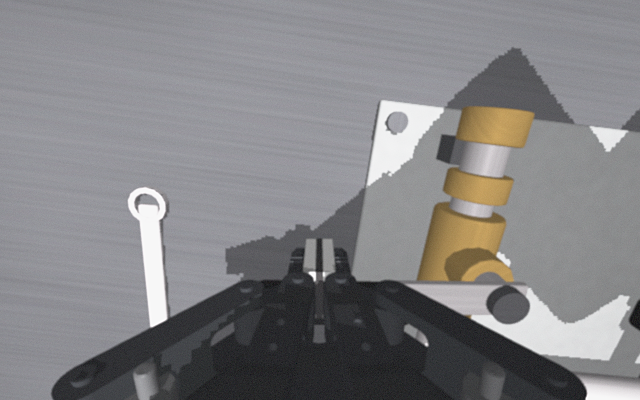

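send_rows([
  [[0.2,0.2,-0.4,0,0,0],[0.7,0.2,-0.4,0,0,0],[1.3,0.2,-0.4,0,0,4],[2.0,0.2,-0.4,0,0,8],[2.7,0.3,-0.4,0,0,12],[3.4,0.4,-0.4,0,0,16],[4.1,0.6,-0.4,0,0,20]],
])

```text
clock: 13.1
tcp_pos: [0.4958, -0.2353, 0.0981]
orientation: [-0.001, -0.243, 0.97, -0.001]
wrist_force: [-1.8, -4.6, -1.0]
finger_gap: -0.0001
```

Run:
```python
from h import *
from arc import *
p,W,s=wcloud(); save(p,'w6'); q=s['orientation']; yaw=np.degrees(2*np.arctan2(q[2],q[1]))%360; print(yaw,s['tcp_pos'],s['wrist_force'])
arc(.4695,-.1366,-1,[-62,-57,-52,-47,-42,-37,-32,-27,-22,-17,-12],s['tcp_pos'][:2],yaw)
```

```text
208.09435385605215 [ 0.49582554 -0.23526994  0.09806099] [-1.84762034 -4.57694883 -1.03727227]
-62 [0.21 0.05] -0.1
-57 [1.05 0.34] 4.9
-52 [1.87 0.69] 9.9
-47 [2.65 1.12] 14.9
-42 [3.39 1.62] 19.9
-37 [4.09 2.17] 24.9
-32 [4.74 2.79] 29.9
-27 [5.32 3.46] 34.9
-22 [5.85 4.17] 39.9
-17 [6.32 4.94] 44.9
-12 [6.71 5.73] 49.9
```

View pics/w6.png

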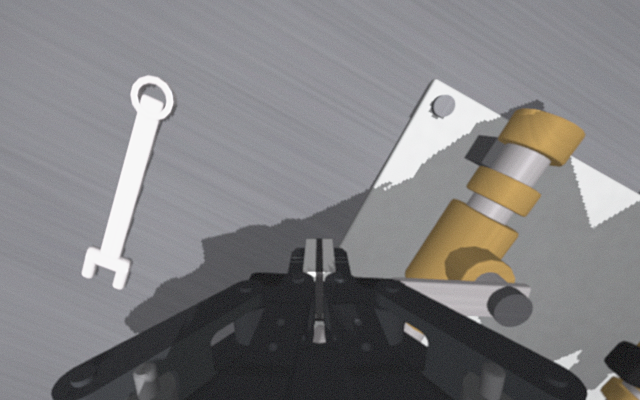

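send_rows([
  [[0.8,0.3,0,0,0,5],[1.7,0.6,0,0,0,10],[2.4,1.1,0,0,0,15],[3.2,1.6,0,0,0,20],[3.9,2.1,0,0,0,25],[4.5,2.7,0,0,0,30],[5.1,3.4,0,0,0,35],[5.6,4.1,0,0,0,40],[5.9,4.5,0,0,0,43]],
])

```text
clock: 14.05
tcp_pos: [0.5563, -0.1903, 0.0986]
orientation: [-0.0, -0.581, 0.814, -0.001]
wrist_force: [-0.0, -4.9, -0.8]
finger_gap: 0.0003
```

Run:
```python
from h import *
from arc import *
p,W,s=wcloud(); save(p,'w7'); q=s['orientation']; yaw=np.degrees(2*np.arctan2(q[2],q[1]))%360; print(yaw,s['tcp_pos'],s['wrist_force'])
arc(.4695,-.1366,-1,[-18,-16,-13,-11,-9,-7,-5,-3,-1,1,3,5,7,8],s['tcp_pos'][:2],yaw)
```

```text
251.060265610519 [ 0.55634115 -0.19027398  0.09855793] [-0.02150451 -4.88285381 -0.78861146]
-18 [0.18 0.28] 0.9
-16 [0.35 0.59] 2.9
-13 [0.59 1.07] 5.9
-11 [0.73 1.4 ] 7.9
-9 [0.86 1.73] 9.9
-7 [0.99 2.06] 11.9
-5 [1.09 2.4 ] 13.9
-3 [1.19 2.75] 15.9
-1 [1.28 3.09] 17.9
1 [1.35 3.44] 19.9
3 [1.41 3.79] 21.9
5 [1.46 4.15] 23.9
7 [1.5 4.5] 25.9
8 [1.51 4.68] 26.9
```

View pics/w7.png

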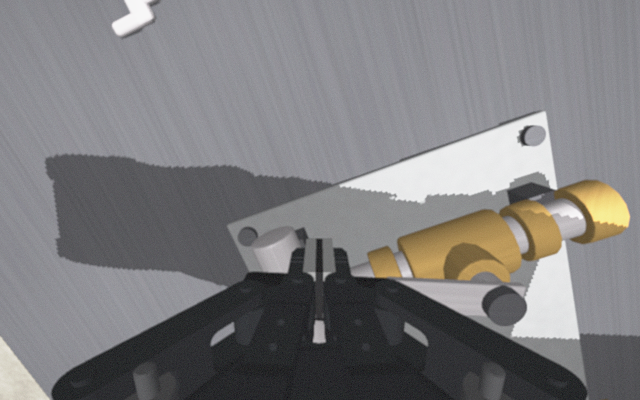

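send_rows([
  [[0.2,0.4,0,0,0,3],[0.4,0.8,0,0,0,5],[0.6,1.2,0,0,0,8],[0.7,1.5,0,0,0,9],[0.7,1.5,0,0,0,9]],
])

```text
clock: 14.6
tcp_pos: [0.5628, -0.1743, 0.0987]
orientation: [0.0, -0.643, 0.766, -0.0]
wrist_force: [1.0, -2.4, 0.9]
finger_gap: 0.0003
```

send_rows([
  [[0.1,0.2,0,0,0,1],[0.15,0.35,0,0,0,2],[0.15,0.35,0,0,0,2]],
])

```text
clock: 14.9
tcp_pos: [0.564, -0.1706, 0.0985]
orientation: [0.0, -0.656, 0.755, -0.0]
wrist_force: [1.7, -4.2, 1.4]
finger_gap: -0.0001
```

send_rows([
  [[0.05,0.2,0,0,0,1],[0.1,0.35,0,0,0,2],[0.1,0.35,0,0,0,2]],
])

```text
clock: 15.2
tcp_pos: [0.5649, -0.167, 0.0984]
orientation: [0.0, -0.669, 0.743, 0.0]
wrist_force: [1.0, -3.7, 2.9]
finger_gap: 0.0001
```

send_rows([
  [[0.05,0.2,0,0,0,1],[0.1,0.35,0,0,0,2],[0.1,0.35,0,0,0,2]],
])

```text
clock: 15.5
tcp_pos: [0.5659, -0.1634, 0.0983]
orientation: [0.0, -0.682, 0.731, 0.0]
wrist_force: [1.8, -3.7, 1.7]
finger_gap: -0.0
```

send_rows([
  [[0.05,0.2,0,0,0,1],[0.1,0.3,0,0,0,2],[0.1,0.3,0,0,0,2]],
])

```text
clock: 15.8
tcp_pos: [0.5668, -0.1605, 0.0983]
orientation: [0.0, -0.695, 0.719, 0.0]
wrist_force: [2.0, -3.2, 1.5]
finger_gap: 0.0003
```

send_rows([
  [[0.05,0.2,0,0,0,1],[0.1,0.3,0,0,0,1.5],[0.1,0.3,0,0,0,1.5]],
])

```text
clock: 16.1
tcp_pos: [0.5676, -0.1574, 0.0983]
orientation: [-0.0, -0.704, 0.71, 0.0]
wrist_force: [-0.1, -4.2, 1.9]
finger_gap: -0.0002
```

send_rows([
  [[0.05,0.2,0,0,0,1],[0.05,0.3,0,0,0,2],[0.05,0.3,0,0,0,2]],
])

```text
clock: 16.4
tcp_pos: [0.5684, -0.1545, 0.0983]
orientation: [-0.0, 0.717, -0.697, -0.0]
wrist_force: [0.7, -3.6, 1.5]
finger_gap: 0.0001
```

send_rows([
  [[0.0,0.2,0,0,0,1],[0.05,0.3,0,0,0,2],[0.05,0.3,0,0,0,2]],
])

```text
clock: 16.7
tcp_pos: [0.569, -0.1515, 0.0983]
orientation: [-0.0, 0.729, -0.685, -0.0]
wrist_force: [1.2, -4.0, 1.1]
finger_gap: 0.0001
```

send_rows([
  [[0.0,0.2,0,0,0,1],[0.0,0.3,0,0,0,1.5],[0.0,0.3,0,0,0,1.5]],
])

```text
clock: 17.0
tcp_pos: [0.569, -0.1486, 0.0984]
orientation: [-0.0, 0.737, -0.675, 0.0]
wrist_force: [2.1, -4.2, 1.2]
finger_gap: 0.0
```

send_rows([
  [[0.0,0.1,0,0,0,1],[0.0,0.2,0,0,0,1],[0.0,0.2,0,0,0,1]],
])

```text
clock: 17.3
tcp_pos: [0.5689, -0.1466, 0.0984]
orientation: [-0.0, 0.743, -0.669, -0.0]
wrist_force: [2.7, -3.5, 0.8]
finger_gap: 0.0
```

send_rows([
  [[0.0,0.1,0,0,0,0.5],[0.0,0.2,0,0,0,1],[0.0,0.2,0,0,0,1]],
])

```text
clock: 17.6
tcp_pos: [0.5691, -0.1454, 0.0984]
orientation: [0.001, 0.749, -0.663, 0.001]
wrist_force: [3.5, -6.2, 0.4]
finger_gap: -0.0002
```

send_rows([
  [[0.0,0.1,0,0,0,0.5],[0.0,0.2,0,0,0,1],[0.0,0.2,0,0,0,1]],
])

```text
clock: 17.9
tcp_pos: [0.5693, -0.1445, 0.0985]
orientation: [0.001, 0.755, -0.656, 0.001]
wrist_force: [3.1, -9.1, -1.6]
finger_gap: -0.0001
```

send_rows([
  [[0.0,0.1,0,0,0,0],[0.0,0.17,0,0,0,0],[0.0,0.17,0,0,0,0]],
])

```text
clock: 18.2
tcp_pos: [0.5693, -0.1438, 0.0985]
orientation: [0.002, 0.754, -0.657, 0.002]
wrist_force: [2.5, -11.2, -1.0]
finger_gap: -0.0004
```

Stop felt; the push is about 11.5 N normal to the handle. Holding.

send_rows([
  [[0,0.03,0,0,0,0],[0,0.03,0,0,0,0],[0,0.03,0,0,0,0],[0,0.03,0,0,0,0],[0,0.03,0,0,0,0],[0,0.03,0,0,0,0],[0,0.03,0,0,0,0]],
])

```text
clock: 18.9
tcp_pos: [0.5693, -0.1437, 0.0985]
orientation: [0.002, 0.754, -0.657, 0.002]
wrist_force: [3.8, -11.7, -1.5]
finger_gap: 0.0
```

send_rows([
  [[0,0,0,0,0,0],[0,0,0,0,0,0],[0,0,0,0,0,0],[0,0,0,0,0,0],[0,0,0,0,0,0],[0,0,0,0,0,0],[0,0,0,0,0,0],[0,0,0,0,0,0]],
])

```text
clock: 19.7
tcp_pos: [0.5693, -0.1437, 0.0985]
orientation: [0.002, 0.754, -0.657, 0.002]
wrist_force: [3.3, -12.3, -0.9]
finger_gap: 0.0001
```

send_rows([
  [[0,-1,0,0,0,0],[0,-3,0,0,0,0],[0,-4,0,0,0,0],[0,-4,4,0,0,0],[0,-4,8,0,0,0],[0,-8,12,0,0,0],[-2,-13,14,0,0,0],[-4,-18,14,0,0,0],[-6,-22,14,0,0,0],[-8,-26,14,0,0,0],[-8,-26,14,0,0,0]],
])

```text
clock: 20.8
tcp_pos: [0.4857, -0.4045, 0.2372]
orientation: [0.0, 0.753, -0.658, -0.001]
wrist_force: [-0.4, 0.2, 0.8]
finger_gap: 0.0
```

Run:
```python
from h import *
s=get_state(); print(s['clock'],s['tcp_pos'],s['wrist_force'])
p=read_camera('top'); save(p,'t9'); P=cloud(p); x,y,z=P[...,0],P[...,1],P[...,2]
m=((z>0.088)&(z<0.125)&(x>.3)&(x<.75)&(y<.25)&(y>-.35)).astype(np.uint8); k,l,st,c=cv2.connectedComponentsWithStats(m)
for i in range(1,k):
    if st[i,4]<60: continue
    Q=P[l==i][:,:2]; cc=Q.mean(0); vt=np.linalg.svd(Q-cc,full_matrices=False)[2]; print(st[i],cc.round(3),np.degrees(np.arctan2(vt[0,1],vt[0,0])))
for t in ['flange','bottle','wrench']:
    r=silhouettes(p,t)
    for r in r[:1]: Q=P[r['mask']]; Q=Q[~np.isnan(Q[:,0])]; print(t,r['conf'],Q.min(0).round(3),Q.max(0).round(3))
cv2.imwrite('pics/t9.png',cv2.resize(cv2.imread('pics/t9.png')[130:300,190:510],None,fx=2.5,fy=2.5))
```

```text
20.8 [ 0.48565894 -0.40452914  0.23721702] [-0.39737637  0.21270942  0.75347931]
[379 184  11  53 368] [ 0.535 -0.129] -175.5081948478755
[306 229  53   8 353] [0.468 0.02 ] -88.53312041971225
flange 0.62 [ 0.419  0.227 -0.004] [0.52  0.333 0.051]
bottle 0.68 [ 0.567  0.334 -0.006] [0.631 0.393 0.135]
wrench 0.56 [ 0.468 -0.401 -0.006] [ 0.653 -0.358  0.014]
```

View pics/t9.png

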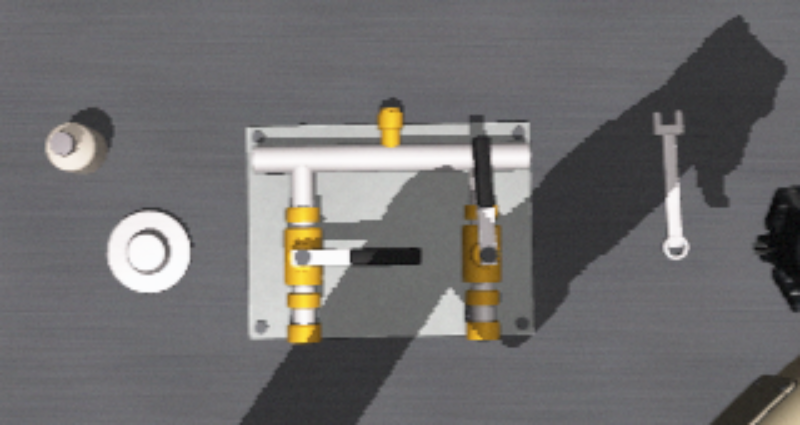

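```bash
python3 -c "
from workcell import *
print(hand_in())"
```

```text
the job is handed in; nothing more can be done
None
```

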